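# Mount a lens barrel on the centring bench and lock the tailstock

## Task

Mount the lens barrel with the blue collar on the centring bench: lay it in the two V rests with its black end towards the fixed headstock, slide the tailstock up until the barrel is held between the two cones without play, then turn the red clamp knob clockwise as far as it goes so that the tailstock is locked. The barrel's holder lets you reach only its black end, which is just where the V rest must go, so put it down on the mat and take it again by the collar. Do not drop or force the barrel, and leave everything else where it is.

Things in the scene. Friction and masses are not known exactly. Their poses are not given: they have to be found in the camera images.
- barrel: Loose lens barrel, 0.2 kg: round tube 120 mm long, 40 mm in diameter, half black, half silver, an eight-sided blue collar round its middle (48 mm across flats, 32 mm long). Origin on the axis at mid-length; y axis along the barrel towards the black end. End bores 26 mm wide, 12 mm deep. Starts lying in 'holder' on a flat of the collar, axis 42 mm above the table; on the table, 24 mm.
- black_end (a point): Centre of the barrel's black end face (barrel y = +60 mm).
- silver_end (a point): Centre of the barrel's silver end face (barrel y = -60 mm).
- holder: Fixed grey trough holding the barrel, 66 mm wide (x), 100 mm long (y), 66 mm high, open at the top and +y end; origin under its centre. The barrel's black end sticks out at +y by 30 mm; the rest lies between walls too close for fingers: lift it straight up, past the 66 mm walls. A like holder with the spare stands 140 mm away in x. The mat between robot and bench is clear.
- bench: Fixed bench: base 80 mm wide (x), y -196 to 168 mm, headstock at +y, 113 mm high, y 114 to 160 mm. Origin on the table under the rail, y axis along the rail towards the headstock. Cones' centre line: x = 0, z = 85 mm. V rests 20 mm long, 76 mm high at y = 64 and -22 mm carry the 40 mm tube on that line. Seated, the barrel's middle is at y = 33 mm, black end at 93 mm, silver end at -27 mm.
- rest (a point): Fixed point of the bench, at bench (0, 18, 84) mm: where the barrel's middle should be when it is laid in the rests from above, which leaves 8 mm before the headstock's cone (usable range along the rail about +5 / -7 mm).
- head_tip (a point): Tip face of the fixed headstock's steel cone (bench y = 86 mm, z = 85 mm). The cone points to -y, is 18 mm wide at the tip and 34 mm at its root 14 mm behind; 7 mm of it enters the barrel's bore.
- tail_tip (a point): Tip face of the tailstock's like cone, which points to +y (headstock). With the barrel held without play the two tips are 106 mm apart.
- tail (a joint): Slide of the tailstock along the rail, m: 0 = drawn back, grows towards the headstock, end 0.10; about 0.085 when it holds the barrel. About 2 N moves it while the clamp is open. Its block is 50 x 50 mm, top 110 mm above the table.
- clamp (a joint): Turn of the clamp knob, rad: 0 = open, grows clockwise seen from above, stop at 1.5. It starts to bite at about 0.9; it is locked above 1.2. Stays where it is left.
- clamp_grip (a point): Grip point on the knob's axis, on top of the tailstock, 141 mm above the table (moves with the tailstock). The grip is an upright red bar 50 mm long, 14 mm wide, from 123 to 155 mm above the table. With the clamp at 0 the bar lies across the rail (along bench x), at 1.5 along the rail; it turns with the knob.
- spare: Bystander: a like barrel in brass and dark steel with an orange collar, in the other holder; same size and frame as the barrel. Leave it.
- driver: Bystander: small black screwdriver, 170 mm long, lying; origin under its middle.
- brush: Bystander: wooden brush, 160 mm long, lying; origin under its middle.
- dish: Bystander: glass dish, 70 mm wide, 22 mm high; origin under its centre.
- lens: Bystander: silver and black lens standing upright, 62 mm wide, 110 mm high; origin under its centre.
- camera: Bystander: camera body, about 35 x 138 x 75 mm; origin under its centre.
- bottle: Bystander: white bottle, 54 mm wide, 120 mm high; origin under its centre.
Not all that is in view belongs to the job. Leave any green or pink look-alike of the barrel alone.

How it is judged:
On the way, in this order (a step that is already met when the one before it is completed fails the run):
1. the barrel has been put down on the mat and let go (height (world z) of each of black_end, silver_end below 0.034 m and contact force between barrel and the fingers below 0.5 N), for 0.2 s.
2. the barrel lies in both V rests, black end to the headstock, let go (x of black_end in the frame of bench between -0.005 and 0.005 m and z of black_end in the frame of bench between 0.08 and 0.09 m and x of silver_end in the frame of bench between -0.005 and 0.005 m and z of silver_end in the frame of bench between 0.08 and 0.09 m and y of black_end in the frame of bench between 0.062 and 0.097 m and contact force between barrel and the fingers below 0.5 N), for 0.3 s.
3. the tailstock is up and the barrel sits on both cones (x of black_end in the frame of bench between -0.004 and 0.004 m and z of black_end in the frame of bench between 0.081 and 0.089 m and x of silver_end in the frame of bench between -0.004 and 0.004 m and z of silver_end in the frame of bench between 0.081 and 0.089 m and y of black_end in the frame of bench between 0.089 and 0.097 m and distance between head_tip and tail_tip below 0.109 m), for 0.1 s.
At the end, for the whole second after the job is handed in: Barrel at rest on both cones, let go, black end at the headstock: both end centres within 3 mm of the cones' centre line (x and z), black end within 3.5 mm of its seat, cone tips 100 to 109 mm apart (106 is tight), clamp past 1.2 rad. On the way it lay freely on the mat, then in the rests (x of black_end in the frame of bench between -0.003 and 0.003 m and z of black_end in the frame of bench between 0.082 and 0.088 m and x of silver_end in the frame of bench between -0.003 and 0.003 m and z of silver_end in the frame of bench between 0.082 and 0.088 m and y of black_end in the frame of bench between 0.0895 and 0.097 m and distance between head_tip and tail_tip between 0.1 and 0.109 m and value of joint clamp above 1.2 rad and linear speed of barrel below 0.02 m/s and contact force between barrel and the fingers below 0.5 N); the robot touches nothing.
It fails at once if a bystander is shifted by more than 30 mm (distance of any of spare, driver, brush, dish, lens, camera, bottle from where it was at the start of the episode above 0.03 m).
It fails at once if the barrel is dropped: it falls freely, faster than 0.45 m/s (about 10 mm) (contact force between barrel and the fingers below 0.1 N and linear speed of barrel above 0.45 m/s).
It fails at once if the barrel is forced: it meets the bench or tailstock with more than 90 N (contact force between barrel and bench above 90 N).
It also fails if it takes over 67 s, if anything falls off the work surface, if the arm or the gripper's body presses on something with over 40 N, if the wrist force passes 120 N, or if a joint passes its speed limit or range.

## Robot

A 6-joint arm with a two-finger parallel gripper is mounted at the origin on the work surface. World frame = base frame: x ahead of the robot, y to its left, z up, the work surface at z = 0. Lengths are in m, angles in rad, forces in N, time in s.
With the tool pointing down it reaches from about 0.4 to 0.825 m from the base axis. Payload 7 kg.
Tool frame: the origin (TCP) lies at the very end of the fingers, on their centre line; the grasp point (between the pads) lies 19 mm behind it; z points along the fingers, y is the line along which they close (so a half turn about z gives the same grasp; the last joint's range is limited). The gripper opens to 88 mm and grips with 3 to 60 N. Pads are 19 mm wide; open, the fingers measure 130 mm over their backs; the gripper's body (78 mm by 193 mm) begins 47 mm behind the grasp point.
Start: joints at [1.573, 0.359, 0.012, 0, -1.224, -0.288], TCP at [0.19, 0.648, 0.227] pointing down, gripper open.
Joint ranges: [-3.07, 3.07], [-1.43, 2.12], [-1.02, 1.25], [-3.03, 1.67], [-3.05, -0], [-3.03, 3.03]. Speed limits (rad/s): [2.39, 2.39, 3.01, 3.14, 3.14, 3.14].

## Interface

Orientations are given as [roll, pitch, yaw] about the fixed x, y, z axes, in that order (R = Rz(yaw) Ry(pitch) Rx(roll)).
In Python, from station import * gives the robot as it stands.
- The arm moves only by the tool servo_tool, never from a script. Its argument "moves" is a list of rows, each an object of numbers: "jaw": the opening, from 0 (shut) to 1 (fully open); "dx", "dy", "dz": the shift along the world's x, y, z in m; "roll": the turn about the world's z in degrees. A call has exactly 10 rows; each row shifts and turns the commanded pose from where the row before left it; what a row does not reach is not made up. A row lasts 1/8 s, in which the tool goes at most 62.5 mm and 10.7 degrees, less where a joint would pass 70% of its speed; a pose out of reach is approached as far as the arm can. A call with a gripper value outside its range is refused whole. The fingers move at their own pace and stop on an object; "newtons" is the grip in N (left out, the last holds). Time passes only in rows, so rows that do not move let the fingers close, or fill a call up. It gives the time, the measured TCP pose, the force, the opening and the grip force at its end, in the units of the state.
- get_state(): the state, without advancing time (a new reading comes with each control period).
- grab_frame(name): name is "scene" or "top"; returns (picture, depth): 480x640x3 uint8, red, green, blue; 480x640 float32, m along the optical axis (not along the pixel's ray), 0 where there is no reading.
- calibration(name): a dict with "intrinsics" (3x3 intrinsics, pixels), "R" (3x3) and "t" (3): a world point X has camera coordinates R X + t. Camera axes: x right, y down, z forward; pixel columns grow to the right and rows downward; lengths in m; the calibration is good to about 2 mm. A picture is of the moment at which its call begins. calibration takes no time and is no camera call.
- job_done(): hands the job in; it is judged then, once.
The state is a dict: "t": time; "q": joint angles; "qd": joint speeds; "joint_efforts": joint torques, N m; "eef_pos": TCP position; "ee_rot": TCP orientation; "force": force on the tool from outside, world axes, zero at the start; "moment": the same for the moment, N m; "width": finger opening in m; "gripper_force": force on a finger pad.
Only numpy, scipy, OpenCV 4.12 (cv2) and the standard library are available. Lean on these libraries where they do the work, as an engineer would, in place of code of your own. Each camera call takes 0.05 s, during which the arm holds its last target. There are 200 camera calls.

## Working session

There is one attempt and no reset: what is moved stays moved. The work goes in short steps, Python scripts to look and compute and a tool call to move; the robot and the scene stay as the last step left them, time stands still between calls to the robot, and variables do not carry over. Pictures are saved under pics/ and viewed, at most 10 in all, crops included, and the job is handed in when it is done.

Besides the shell and the picture viewer there is one more tool, called in YAML: its name, and indented under it one key for each argument. servo_tool: Moves the arm, as the interface text tells. Its arguments: {"type":"object","properties":{"moves":{"type":"array","items":{"type":"object","properties":{"jaw":{"type":"number"},"dx":{"type":"number"},"dy":{"type":"number"},"dz":{"type":"number"},"roll":{"type":"number"}}}},"newtons":{"type":"number"}},"required":["moves"]}

```bash
mkdir -p pics; cat > h.py <<'E'
from station import *
import numpy as np, cv2
def save(n,im): cv2.imwrite('pics/'+n, im[:,:,::-1])
def pts(name,d):
    c=calibration(name);K=np.array(c['intrinsics']);R=np.array(c['R']);t=np.array(c['t'])
    v,u=np.mgrid[0:480,0:640]
    P=np.stack([(u-K[0,2])/K[0,0]*d,(v-K[1,2])/K[1,1]*d,d],-1)
    return (P-t)@R
def grab(n):
    im,d=grab_frame(n); return im,d,pts(n,d)
E
python3 - <<'E'
from h import *
im,d,P=grab('top');im2,d2,P2=grab('scene')
np.savez('f0.npz',im=im,d=d,P=P,im2=im2,d2=d2,P2=P2)
save('top0.png',im);save('scene0.png',im2)
for n in('top','scene'):
  c=calibration(n);print(n,np.round(c['intrinsics'],1).tolist(),np.round(-np.array(c['R']).T@c['t'],3),np.round(c['R'],2).tolist())
s=get_state();print(s['t'],s['eef_pos'],s['ee_rot'],s['width'],s['q'])
E
```

```text
top [[468.5, 0.0, 318.3], [0.0, 468.5, 240.9], [0.0, 0.0, 1.0]] [ 0.512 -0.079  1.312] [[-0.03, -1.0, 0.01], [-1.0, 0.03, -0.05], [0.04, -0.01, -1.0]]
scene [[452.4, 0.0, 322.9], [0.0, 452.4, 242.6], [0.0, 0.0, 1.0]] [1.128 0.198 1.147] [[-0.48, 0.88, 0.0], [0.76, 0.42, -0.5], [-0.44, -0.24, -0.86]]
0.1 [0.1902097  0.64720044 0.22571122] [ 3.14010803e+00 -1.34633624e-04 -2.85907014e-01] 0.08729763869833719 [ 1.57308320e+00  3.59333393e-01  1.11667777e-02 -3.11410623e-04
 -1.22409139e+00 -2.88087955e-01]
```

View pics/top0.png

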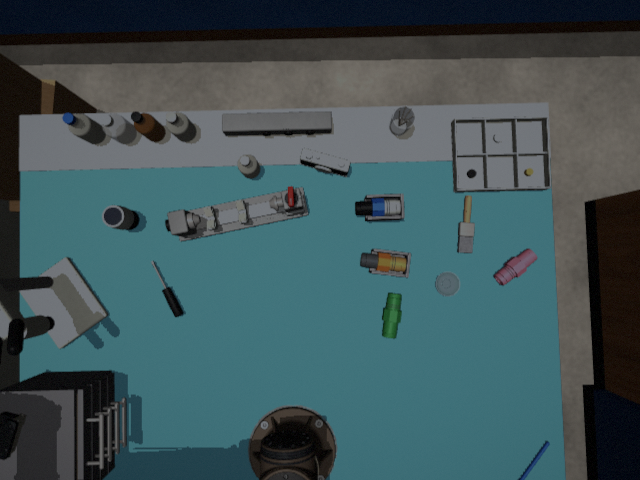

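View pics/scene0.png

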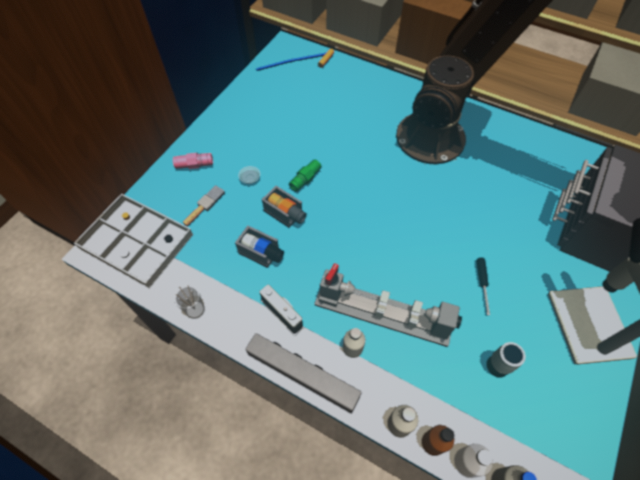

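Candidates (top view): blue collar at (380,207), orange collar at (385,262), green at (392,315), pink at (515,267). The blue collar fits, with its black end on the left (+y). The bench runs from the headstock (180,222) to the tailstock with the red knob (290,198). Next I'll confirm with a crop and take measurements.

```bash
python3 - <<'E'
from h import *
f=np.load('f0.npz');im,P,im2,P2=f['im'],f['P'],f['im2'],f['P2']
a=cv2.resize(im[170:290,340:430],None,fx=4,fy=4,interpolation=cv2.INTER_CUBIC)
b=cv2.resize(im[175:250,155:320],None,fx=2.6,fy=2.6,interpolation=cv2.INTER_CUBIC)
c=np.zeros((480,800,3),np.uint8);c[:480,:360]=a;c[:b.shape[0],365:365+b.shape[1]]=b
save('crop0.png',c)
for nm,I,Q in(('top',im,P),('scene',im2,P2)):
  h=cv2.cvtColor(I,cv2.COLOR_RGB2HSV);z=Q[...,2]
  near=(Q[...,0]>.4)&(Q[...,0]<.75)
  def rep(n,m):
    p=Q[m];print(nm,n,m.sum(),np.round(np.median(p,0),4),np.round(p.min(0),3),np.round(p.max(0),3))
  blue=(h[...,0]>105)&(h[...,0]<125)&(h[...,1]>150)&near&(z>.045)&(z<.08)&(Q[...,1]<0)
  rep('blue',blue)
  red=((h[...,0]<6)|(h[...,0]>174))&(h[...,1]>150)&near&(z>.1)
  rep('red',red)
  p=Q[red][:,:2]
  if len(p)>5: print(cv2.minAreaRect(p.astype(np.float32)))
  # bench
  bm=(z>.006)&(z<.2)&near&(Q[...,1]>-.08)&(Q[...,1]<.36)&(Q[...,0]<.68)&(Q[...,0]>.5)
  n,l,st,ce=cv2.connectedComponentsWithStats(bm.astype(np.uint8))
  k=1+np.argmax(st[1:,4]);p=Q[l==k]
  print('bench',len(p),cv2.minAreaRect(p[:,:2].astype(np.float32)), p.min(0),p.max(0))
  hm=(z>.05)&(z<.075)&(Q[...,1]>-.35)&(Q[...,1]<-.08)&near
  n,l,st,ce=cv2.connectedComponentsWithStats(hm.astype(np.uint8))
  for k in range(1,n):
    if st[k,4]>40: print('holder',st[k,4],ce[k],cv2.minAreaRect(Q[l==k][:,:2].astype(np.float32)))
  tm=(z<.02)&(z>-.02)&near
  print('table z',np.median(z[tm]))
E
```

```text
top blue 220 [ 0.6563 -0.2502  0.063 ] [ 0.634 -0.268  0.049] [ 0.681 -0.198  0.072]
top red 94 [ 0.6793 -0.0234  0.1542] [ 0.512 -0.079  0.133] [ 0.7   -0.016  1.312]
((0.6041212677955627, -0.04232766106724739), (0.19760577380657196, 0.020393434911966324), 15.506104469299316)
bench 3516 ((0.6514114737510681, 0.12493716925382614), (0.08128360658884048, 0.369058221578598), 10.236720085144043) [ 0.58208337 -0.06288075  0.00611809] [0.67990682 0.30771512 0.15976452]
holder 957 [381.33646813 206.13479624] ((0.6573504209518433, -0.2567445933818817), (0.06649349629878998, 0.12883394956588745), 0.7792173027992249)
holder 927 [386.79288026 261.71413161] ((0.5082446932792664, -0.2665853202342987), (0.12909944355487823, 0.06584011018276215), 81.75086212158203)
table z 0.0004763925785967805
scene blue 159 [ 0.6598 -0.248   0.0645] [ 0.631 -0.268  0.048] [ 0.677 -0.232  0.072]
scene red 61 [ 0.6881 -0.018   0.156 ] [ 0.665 -0.025  0.149] [ 0.703 -0.013  0.16 ]
((0.6839663982391357, -0.019179999828338623), (0.03864176198840141, 0.011576307937502861), 0.22446346282958984)
bench 3423 ((0.6283670663833618, 0.13570308685302734), (0.12572719156742096, 0.3755151927471161), 9.884764671325684) [ 0.54258146 -0.04886881  0.00615857] [0.67999417 0.31481574 0.15958415]
holder 809 [283.         203.52410383] ((0.5093026161193848, -0.2653461694717407), (0.13202005624771118, 0.06932376325130463), 80.20938873291016)
holder 906 [258.16556291 243.82229581] ((0.659040629863739, -0.25603970885276794), (0.06883881986141205, 0.1305646300315857), 0.545136034488678)
table z 0.0012193688454742065
```

View pics/crop0.png

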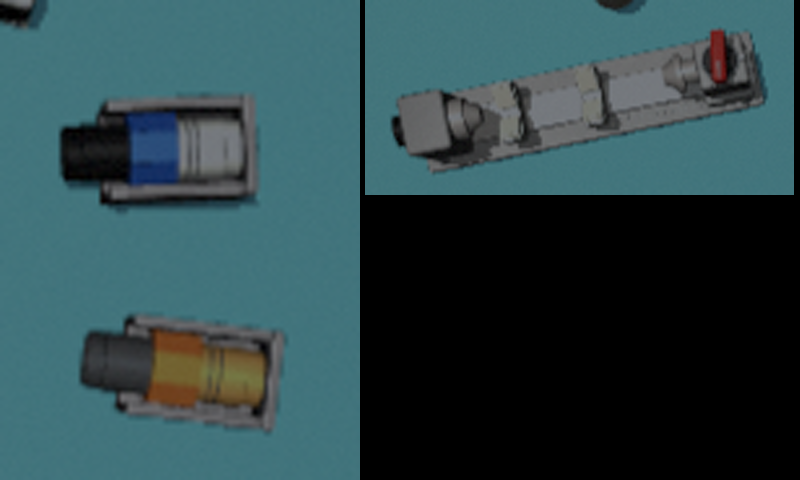

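The crop confirms it. The blue-collar barrel is at left-top of the crop with its black end to +y, and the spare is orange. The bench shows the headstock at left and the red bar across the rail at right. Next I'll fit the bench and barrel more precisely.

```bash
cat > bench.py <<'E'
from h import *
def rect(p):
    (c,wh,a)=cv2.minAreaRect(p.astype(np.float32)); 
    if wh[0]>wh[1]: wh=wh[::-1];a-=90
    return np.round([*c,*wh,(a+45)%90-45],4)
def comps(Q,m,mn=15):
    n,l,st,ce=cv2.connectedComponentsWithStats(m.astype(np.uint8))
    return [(l==k) for k in range(1,n) if st[k,4]>=mn]
E
python3 - <<'E'
from bench import *
f=np.load('f0.npz')
for nm,I,Q in(('top',f['im'],f['P']),('scene',f['im2'],f['P2'])):
  z=Q[...,2];h=cv2.cvtColor(I,cv2.COLOR_RGB2HSV)
  reg=(Q[...,0]>.56)&(Q[...,0]<.71)&(Q[...,1]>-.08)&(Q[...,1]<.34)
  for n,lo,hi in(('head/tailtop',.104,.120),('V',.066,.08),('base',.006,.04),('knob',.148,.163)):
    m=reg&(z>lo)&(z<hi)
    for c in comps(Q,m): p=Q[c];print(nm,n,len(p),'z',np.round(np.median(p[:,2]),4),'mean',np.round(p.mean(0)[:2],4),'rect',rect(p[:,:2]))
  reg=(abs(Q[...,0]-.658)<.05)&(Q[...,1]>-.35)&(Q[...,1]<-.15)
  bk=reg&(z>.03)&(Q[...,1]>-.218)&(z<.08)
  p=Q[bk];print(nm,'black',len(p),rect(p[:,:2]),'topz',np.percentile(p[:,2],95),'ridge x',np.median(p[p[:,2]>.058][:,0]))
E
```

```text
top head/tailtop 212 z 0.1098 mean [ 0.6768 -0.0226] rect [ 0.6787 -0.0222  0.0497  0.0499  9.5727]
top head/tailtop 456 z 0.1118 mean [0.6257 0.2683] rect [0.6263 0.266  0.0602 0.0637 8.631 ]
top V 48 z 0.0728 mean [0.6745 0.118 ] rect [ 0.6736  0.1186  0.02    0.0207 13.999 ]
top V 57 z 0.0718 mean [0.6587 0.2028] rect [ 0.659   0.2026  0.021   0.0216 19.3796]
top V 50 z 0.0739 mean [0.6323 0.1104] rect [0.6326 0.1102 0.0192 0.0193 2.4611]
top V 57 z 0.0716 mean [0.6174 0.195 ] rect [ 0.6189  0.1948  0.0195  0.0218 10.3005]
top base 2282 z 0.0161 mean [0.647  0.1162] rect [ 0.652   0.1242  0.0821  0.3678 10.2367]
top knob 117 z 0.1542 mean [ 0.6783 -0.0223] rect [ 0.6784 -0.0223  0.0128  0.0478 -1.4231]
top black 147 [ 0.6574 -0.2049  0.0258  0.0388  1.0917] topz 0.06387691522479663 ridge x 0.6559903326896451
scene head/tailtop 218 z 0.1104 mean [ 0.6857 -0.0176] rect [ 0.6799 -0.0211  0.0503  0.0515  9.3936]
scene head/tailtop 508 z 0.1132 mean [0.6296 0.269 ] rect [ 0.6292  0.2637  0.0609  0.0628 12.401 ]
scene V 44 z 0.0729 mean [ 0.7026 -0.0141] rect [ 7.02600e-01 -1.46000e-02 
[... 179 characters left out ...]
196  0.0196 0.0208 2.2488]
scene V 56 z 0.0734 mean [0.678  0.1201] rect [ 0.6752  0.1192  0.0188  0.0229 12.5644]
scene V 57 z 0.0723 mean [0.6622 0.2041] rect [ 0.6597  0.2029  0.0187  0.023  15.9713]
scene V 43 z 0.0728 mean [0.6552 0.2759] rect [0.6541 0.2759 0.008  0.0452 1.5196]
scene base 26 z 0.0157 mean [ 0.6997 -0.049 ] rect [ 6.96900e-01 -5.16000e-02  8.20000e-03  3.15000e-02  2.92247e+01]
scene base 2482 z 0.0174 mean [0.6614 0.1356] rect [ 0.6509  0.14    0.0829  0.3323 10.0366]
scene knob 112 z 0.1557 mean [ 0.6813 -0.0204] rect [ 0.6798 -0.0208  0.0146  0.0494  2.883 ]
scene black 169 [ 0.6661 -0.2043  0.0271  0.0511  0.6677] topz 0.06391535959164364 ridge x 0.6589346297867629
```

servo_tool:
  moves:
    - {"dx": 0.0234,"dy": -0.0427,"dz": 0,"roll": -3.68,"jaw": 1}
    - {"dx": 0.0234,"dy": -0.0427,"dz": 0,"roll": -3.68,"jaw": 1}
    - {"dx": 0.0234,"dy": -0.0427,"dz": 0,"roll": -3.68,"jaw": 1}
    - {"dx": 0.0234,"dy": -0.0427,"dz": 0,"roll": -3.68,"jaw": 1}
    - {"dx": 0.0234,"dy": -0.0427,"dz": 0,"roll": -3.68,"jaw": 1}
    - {"dx": 0.0234,"dy": -0.0427,"dz": 0,"roll": -3.68,"jaw": 1}
    - {"dx": 0.0234,"dy": -0.0427,"dz": 0,"roll": -3.68,"jaw": 1}
    - {"dx": 0.0234,"dy": -0.0427,"dz": 0,"roll": -3.68,"jaw": 1}
    - {"dx": 0.0234,"dy": -0.0427,"dz": 0,"roll": -3.68,"jaw": 1}
    - {"dx": 0.0234,"dy": -0.0427,"dz": 0,"roll": -3.68,"jaw": 1}
  newtons: 45

```text
t: 1.35
eef_pos: [0.4246, 0.2191, 0.2265]
ee_rot: [3.142, 0.0, -0.93]
force: [0.7, 0.1, -0.6]
width: 0.0873
gripper_force: 0.0
```

servo_tool:
  moves:
    - {"dx": 0.0234,"dy": -0.0427,"dz": 0,"roll": -3.68,"jaw": 1}
    - {"dx": 0.0234,"dy": -0.0427,"dz": 0,"roll": -3.68,"jaw": 1}
    - {"dx": 0.0234,"dy": -0.0427,"dz": 0,"roll": -3.68,"jaw": 1}
    - {"dx": 0.0234,"dy": -0.0427,"dz": 0,"roll": -3.68,"jaw": 1}
    - {"dx": 0.0234,"dy": -0.0427,"dz": 0,"roll": -3.68,"jaw": 1}
    - {"dx": 0.0234,"dy": -0.0427,"dz": 0,"roll": -3.68,"jaw": 1}
    - {"dx": 0.0234,"dy": -0.0427,"dz": 0,"roll": -3.68,"jaw": 1}
    - {"dx": 0.0234,"dy": -0.0427,"dz": 0,"roll": -3.68,"jaw": 1}
    - {"dx": 0.0234,"dy": -0.0427,"dz": 0,"roll": -3.68,"jaw": 1}
    - {"dx": 0.0234,"dy": -0.0427,"dz": 0,"roll": -3.68,"jaw": 1}

```text
t: 2.6
eef_pos: [0.6587, -0.2079, 0.226]
ee_rot: [3.141, 0.0, -1.573]
force: [-0.1, 1.0, 0.4]
width: 0.0876
gripper_force: 0.0
```

servo_tool:
  moves:
    - {"dx": -0.001,"dy": 0.002,"dz": -0.03,"jaw": 1}
    - {"dz": -0.03,"jaw": 1}
    - {"dz": -0.03,"jaw": 1}
    - {"dz": -0.03,"jaw": 1}
    - {"dz": -0.02,"jaw": 1}
    - {"jaw": 1}
    - {"jaw": 1}
    - {"jaw": 1}
    - {"jaw": 1}
    - {"jaw": 1}

```text
$.moves[0]: bad value
```

```bash
python3 - <<'E'
from bench import *
im,d,P=grab('top');im2,d2,P2=grab('scene')
np.savez('f1.npz',im=im,d=d,P=P,im2=im2,d2=d2,P2=P2)
a=cv2.resize(im[150:270,320:440],None,fx=3.3,fy=3.3,interpolation=cv2.INTER_CUBIC)
b=cv2.resize(im2[190:310,200:320],None,fx=3.3,fy=3.3,interpolation=cv2.INTER_CUBIC)
save('crop1.png',np.hstack([a,b]));s=get_state();print(s['eef_pos'])
E
```

```text
[ 0.65910086 -0.21022061  0.2245595 ]
```

View pics/crop1.png

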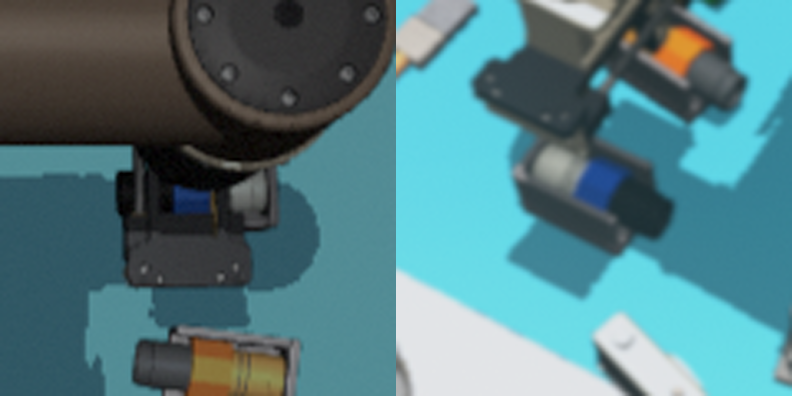

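The picture shows the gripper above the barrel with its line along x, and the scene is undisturbed. The move was refused because rows need all fields, so I'll resend it.

servo_tool:
  moves:
    - {"dx": -0.001,"dy": 0.002,"dz": -0.03,"roll": 0,"jaw": 1}
    - {"dx": 0,"dy": 0,"dz": -0.03,"roll": 0,"jaw": 1}
    - {"dx": 0,"dy": 0,"dz": -0.03,"roll": 0,"jaw": 1}
    - {"dx": 0,"dy": 0,"dz": -0.03,"roll": 0,"jaw": 1}
    - {"dx": 0,"dy": 0,"dz": -0.02,"roll": 0,"jaw": 1}
    - {"dx": 0,"dy": 0,"dz": 0,"roll": 0,"jaw": 1}
    - {"dx": 0,"dy": 0,"dz": 0,"roll": 0,"jaw": 1}
    - {"dx": 0,"dy": 0,"dz": 0,"roll": 0,"jaw": 1}
    - {"dx": 0,"dy": 0,"dz": 0,"roll": 0,"jaw": 1}
    - {"dx": 0,"dy": 0,"dz": 0,"roll": 0,"jaw": 1}

```text
t: 3.95
eef_pos: [0.6575, -0.2044, 0.0871]
ee_rot: [-3.141, -0.0, -1.57]
force: [0.5, -0.5, 0.5]
width: 0.0878
gripper_force: 0.0
```

```bash
python3 - <<'E'
from bench import *
im,d,P=grab('top');im2,d2,P2=grab('scene')
np.savez('f1.npz',im=im,d=d,P=P,im2=im2,d2=d2,P2=P2)
a=cv2.resize(im[150:270,320:440],None,fx=3.3,fy=3.3,interpolation=cv2.INTER_CUBIC)
b=cv2.resize(im2[190:310,200:320],None,fx=3.3,fy=3.3,interpolation=cv2.INTER_CUBIC)
save('crop2.png',np.hstack([a,b]));s=get_state();print(s['eef_pos'])
for Q,n in((P2,'s'),(P,'t')):
  z=Q[...,2];m=(z>.085)&(z<.15)&(abs(Q[...,0]-.66)<.09)&(abs(Q[...,1]+.21)<.1)
  for c in comps(Q,m,20): p=Q[c];print(n,len(p),rect(p[:,:2]),np.round(p.min(0),3),np.round(p.max(0),3))
E
```

```text
[ 0.65737322 -0.20441341  0.08681108]
s 25 [ 6.11400e-01 -2.02700e-01  1.05000e-02  2.22000e-02  3.70672e+01] [ 0.601 -0.214  0.096] [ 0.616 -0.195  0.147]
```

View pics/crop2.png

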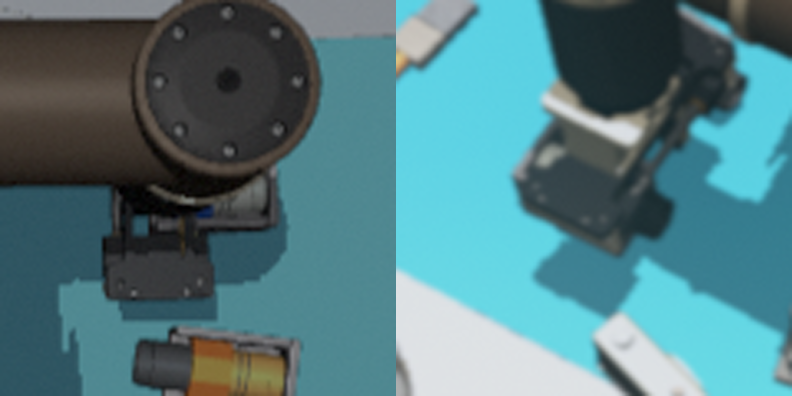

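The fingers straddle the black end, and the measured finger at y −0.214…−0.195 agrees with the arm. I'll descend and grip.

servo_tool:
  moves:
    - {"dx": 0,"dy": -0.001,"dz": -0.016,"roll": 0,"jaw": 1}
    - {"dx": 0,"dy": 0,"dz": -0.016,"roll": 0,"jaw": 1}
    - {"dx": 0,"dy": 0,"dz": -0.016,"roll": 0,"jaw": 1}
    - {"dx": 0,"dy": 0,"dz": -0.015,"roll": 0,"jaw": 1}
    - {"dx": 0,"dy": 0,"dz": 0,"roll": 0,"jaw": 1}
    - {"dx": 0,"dy": 0,"dz": 0,"roll": 0,"jaw": 0.5}
    - {"dx": 0,"dy": 0,"dz": 0,"roll": 0,"jaw": 0.3}
    - {"dx": 0,"dy": 0,"dz": 0,"roll": 0,"jaw": 0.3}
    - {"dx": 0,"dy": 0,"dz": 0,"roll": 0,"jaw": 0.3}
    - {"dx": 0,"dy": 0,"dz": 0,"roll": 0,"jaw": 0.3}
  newtons: 50

```text
t: 5.3
eef_pos: [0.6573, -0.2054, 0.0238]
ee_rot: [-3.141, -0.0, -1.57]
force: [1.3, 0.4, 0.0]
width: 0.0432
gripper_force: 0.0
```

servo_tool:
  moves:
    - {"dx": 0,"dy": 0,"dz": 0,"roll": 0,"jaw": 0.2}
    - {"dx": 0,"dy": 0,"dz": 0,"roll": 0,"jaw": 0.2}
    - {"dx": 0,"dy": 0,"dz": 0,"roll": 0,"jaw": 0.2}
    - {"dx": 0,"dy": 0,"dz": 0,"roll": 0,"jaw": 0.2}
    - {"dx": 0,"dy": 0,"dz": 0.004,"roll": 0,"jaw": 0.2}
    - {"dx": 0,"dy": 0,"dz": 0.006,"roll": 0,"jaw": 0.2}
    - {"dx": 0,"dy": 0,"dz": 0.01,"roll": 0,"jaw": 0.2}
    - {"dx": 0,"dy": 0,"dz": 0.01,"roll": 0,"jaw": 0.2}
    - {"dx": 0,"dy": 0,"dz": 0.01,"roll": 0,"jaw": 0.2}
    - {"dx": 0,"dy": 0,"dz": 0,"roll": 0,"jaw": 0.2}

```text
t: 6.55
eef_pos: [0.6581, -0.2055, 0.065]
ee_rot: [-3.139, -0.0, -1.57]
force: [-0.1, 0.4, -2.8]
width: 0.0389
gripper_force: 50.0
```

servo_tool:
  moves:
    - {"dx": 0,"dy": 0,"dz": 0.01,"roll": 0,"jaw": 0.2}
    - {"dx": 0,"dy": 0,"dz": 0.015,"roll": 0,"jaw": 0.2}
    - {"dx": 0,"dy": 0,"dz": 0.015,"roll": 0,"jaw": 0.2}
    - {"dx": 0,"dy": 0,"dz": 0.015,"roll": 0,"jaw": 0.2}
    - {"dx": 0,"dy": 0.01,"dz": 0.005,"roll": 0,"jaw": 0.2}
    - {"dx": -0.01,"dy": 0.02,"dz": 0,"roll": 1,"jaw": 0.2}
    - {"dx": -0.02,"dy": 0.03,"dz": 0,"roll": 1,"jaw": 0.2}
    - {"dx": -0.02,"dy": 0.03,"dz": 0,"roll": 1,"jaw": 0.2}
    - {"dx": -0.02,"dy": 0.03,"dz": 0,"roll": 1,"jaw": 0.2}
    - {"dx": -0.02,"dy": 0.03,"dz": 0,"roll": 1,"jaw": 0.2}

```text
t: 7.8
eef_pos: [0.5654, -0.0536, 0.123]
ee_rot: [3.141, 0.0, -1.481]
force: [0.3, 0.9, -3.1]
width: 0.0387
gripper_force: 50.0
```

servo_tool:
  moves:
    - {"dx": -0.02,"dy": 0.03,"dz": 0,"roll": 1,"jaw": 0.2}
    - {"dx": -0.02,"dy": 0.03,"dz": 0,"roll": 1,"jaw": 0.2}
    - {"dx": -0.02,"dy": 0.03,"dz": 0,"roll": 1,"jaw": 0.2}
    - {"dx": -0.02,"dy": 0.03,"dz": 0,"roll": 1,"jaw": 0.2}
    - {"dx": -0.01,"dy": 0.02,"dz": 0,"roll": 1,"jaw": 0.2}
    - {"dx": 0,"dy": 0.01,"dz": -0.015,"roll": 0,"jaw": 0.2}
    - {"dx": 0,"dy": 0,"dz": -0.02,"roll": 0,"jaw": 0.2}
    - {"dx": 0,"dy": 0,"dz": -0.02,"roll": 0,"jaw": 0.2}
    - {"dx": 0,"dy": 0,"dz": 0,"roll": 0,"jaw": 0.2}
    - {"dx": 0,"dy": 0,"dz": 0,"roll": 0,"jaw": 0.2}

```text
t: 9.05
eef_pos: [0.4774, 0.0946, 0.0686]
ee_rot: [3.141, -0.0, -1.396]
force: [-0.8, -0.3, -1.8]
width: 0.039
gripper_force: 50.0
```

```bash
python3 - <<'E'
from bench import *
s=get_state();x,y,_=s['eef_pos'];print(s['eef_pos'],s['width'],s['gripper_force'],s['force'],s['moment'])
im2,d2,P2=grab('scene')
K=np.array(calibration('scene')['intrinsics']);c=calibration('scene')
p=np.array(c['R'])@[x,y-.045,.09]+c['t'];u=(K@p)[:2]/p[2];print(u)
u0=int(u[0]);v0=int(u[1])
save('crop3.png',cv2.resize(im2[v0-80:v0+80,u0-100:u0+100],None,fx=3,fy=3,interpolation=cv2.INTER_CUBIC))
h=cv2.cvtColor(im2,cv2.COLOR_RGB2HSV);Q=P2;z=Q[...,2]
m=(h[...,0]>105)&(h[...,0]<125)&(h[...,1]>150)&(z>.02)&(abs(Q[...,0]-x)<.06)
q=Q[m];print(len(q),q.min(0),q.max(0),np.median(q,0))
E
```

```text
[0.47740242 0.09457286 0.06858219] 0.03895109974313045 49.99882400035858 [-0.75130533 -0.28782315 -1.83735374] [ 0.23022621 -0.04393117 -0.00910474]
[388.69353138 234.98849316]
94 [0.4724163  0.03533597 0.09676054] [0.53691748 0.06405685 0.1635266 ] [0.49656842 0.04675234 0.10885097]
```

View pics/crop3.png

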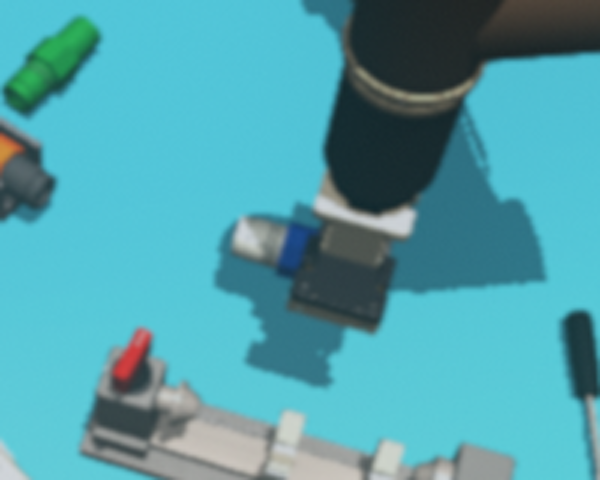

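The barrel is held level, with the silver end and blue collar clear at crop (260,240). The mat below is empty. Lowering it now.

servo_tool:
  moves:
    - {"dx": 0,"dy": 0,"dz": -0.015,"roll": 0,"jaw": 0.2}
    - {"dx": 0,"dy": 0,"dz": -0.015,"roll": 0,"jaw": 0.2}
    - {"dx": 0,"dy": 0,"dz": -0.015,"roll": 0,"jaw": 0.2}
    - {"dx": 0,"dy": 0,"dz": -0.008,"roll": 0,"jaw": 0.2}
    - {"dx": 0,"dy": 0,"dz": -0.004,"roll": 0,"jaw": 0.2}
    - {"dx": 0,"dy": 0,"dz": -0.003,"roll": 0,"jaw": 0.2}
    - {"dx": 0,"dy": 0,"dz": -0.002,"roll": 0,"jaw": 0.2}
    - {"dx": 0,"dy": 0,"dz": -0.001,"roll": 0,"jaw": 0.2}
    - {"dx": 0,"dy": 0,"dz": 0,"roll": 0,"jaw": 0.2}
    - {"dx": 0,"dy": 0,"dz": 0,"roll": 0,"jaw": 0.2}

```text
t: 10.35
eef_pos: [0.4775, 0.0947, 0.0058]
ee_rot: [-3.141, 0.0, -1.396]
force: [-1.2, 0.1, -0.4]
width: 0.0389
gripper_force: 50.0
```

servo_tool:
  moves:
    - {"dx": 0,"dy": 0,"dz": 0,"roll": 0,"jaw": 0.55}
    - {"dx": 0,"dy": 0,"dz": 0,"roll": 0,"jaw": 0.8}
    - {"dx": 0,"dy": 0,"dz": 0,"roll": 0,"jaw": 1}
    - {"dx": 0,"dy": 0,"dz": 0,"roll": 0,"jaw": 1}
    - {"dx": 0,"dy": 0,"dz": 0,"roll": 0,"jaw": 1}
    - {"dx": 0,"dy": 0,"dz": 0.02,"roll": 0,"jaw": 1}
    - {"dx": 0,"dy": 0,"dz": 0.03,"roll": 0,"jaw": 1}
    - {"dx": 0,"dy": 0.02,"dz": 0.05,"roll": 0,"jaw": 1}
    - {"dx": 0,"dy": 0.05,"dz": 0.01,"roll": 0,"jaw": 1}
    - {"dx": 0,"dy": 0.05,"dz": 0,"roll": 0,"jaw": 1}

```text
t: 11.6
eef_pos: [0.478, 0.2163, 0.1174]
ee_rot: [-3.139, 0.002, -1.397]
force: [1.3, 0.3, -0.3]
width: 0.0876
gripper_force: 0.0
```

```bash
python3 - <<'E'
from bench import *
s=get_state();print(s['t'],s['eef_pos'],s['width'])
for n in('scene','top'):
  I,d,Q=grab(n)
  h=cv2.cvtColor(I,cv2.COLOR_RGB2HSV);z=Q[...,2]
  reg=(Q[...,0]>.40)&(Q[...,0]<.56)&(Q[...,1]>-.08)&(Q[...,1]<.16)
  b=reg&(h[...,0]>105)&(h[...,0]<125)&(h[...,1]>150)&(z>.015)&(z<.06)
  m=reg&(z>.012)&(z<.06)
  for k,mm in(('blue',b),('all',m)):
    for c in comps(Q,mm,40): p=Q[c];print(n,k,len(p),rect(p[:,:2]),np.round(np.median(p,0),4),p[:,2].max(), 'top-flat',np.round(p[p[:,2]>np.percentile(p[:,2],60)].mean(0),4))
E
```

```text
11.6 [0.47795757 0.2162584  0.11738223] 0.08757283727568768
scene blue 164 [0.4917 0.0533 0.0318 0.0433 8.0024] [0.4954 0.0533 0.046 ] 0.055526964272359806 top-flat [0.4871 0.0514 0.0493]
scene all 637 [ 0.4867  0.0485  0.0516  0.1204 16.3079] [0.4949 0.0519 0.041 ] 0.055526964272359806 top-flat [0.4887 0.0491 0.0463]
top blue 66 [0.4988 0.0539 0.0144 0.0344 9.6732] [0.499  0.0524 0.0424] 0.05262607137436392 top-flat [0.4955 0.0506 0.0474]
top blue 64 [ 0.4686  0.0478  0.0144  0.0342 10.1612] [0.4689 0.0464 0.0415] 0.04962255550491288 top-flat [0.4728 0.0437 0.0463]
top all 683 [ 0.4852  0.0484  0.0474  0.1201 10.1612] [0.4857 0.0479 0.0415] 0.05566720342768067 top-flat [0.4853 0.0467 0.0461]
```

servo_tool:
  moves:
    - {"dx": 0.0025,"dy": -0.055,"dz": 0,"roll": 0,"jaw": 1}
    - {"dx": 0.0025,"dy": -0.055,"dz": 0,"roll": 0,"jaw": 1}
    - {"dx": 0.0025,"dy": -0.045,"dz": 0,"roll": 0,"jaw": 1}
    - {"dx": 0,"dy": -0.011,"dz": -0.01,"roll": 0,"jaw": 1}
    - {"dx": 0,"dy": 0,"dz": -0.03,"roll": 0,"jaw": 1}
    - {"dx": 0,"dy": 0,"dz": -0.03,"roll": 0,"jaw": 1}
    - {"dx": 0,"dy": 0,"dz": -0.025,"roll": 0,"jaw": 1}
    - {"dx": 0,"dy": 0,"dz": -0.012,"roll": 0,"jaw": 1}
    - {"dx": 0,"dy": 0,"dz": -0.003,"roll": 0,"jaw": 1}
    - {"dx": 0,"dy": 0,"dz": 0,"roll": 0,"jaw": 1}

```text
t: 12.95
eef_pos: [0.4852, 0.0488, 0.006]
ee_rot: [-3.141, 0.0, -1.396]
force: [-0.1, 0.0, 0.7]
width: 0.0878
gripper_force: 0.0
```

servo_tool:
  moves:
    - {"dx": 0,"dy": 0,"dz": 0,"roll": 0,"jaw": 0.7}
    - {"dx": 0,"dy": 0,"dz": 0,"roll": 0,"jaw": 0.5}
    - {"dx": 0,"dy": 0,"dz": 0,"roll": 0,"jaw": 0.4}
    - {"dx": 0,"dy": 0,"dz": 0,"roll": 0,"jaw": 0.4}
    - {"dx": 0,"dy": 0,"dz": 0,"roll": 0,"jaw": 0.4}
    - {"dx": 0,"dy": 0,"dz": 0,"roll": 0,"jaw": 0.4}
    - {"dx": 0,"dy": 0,"dz": 0,"roll": 0,"jaw": 0.4}
    - {"dx": 0,"dy": 0,"dz": 0,"roll": 0,"jaw": 0.4}
    - {"dx": 0,"dy": 0,"dz": 0,"roll": 0,"jaw": 0.4}
    - {"dx": 0,"dy": 0,"dz": 0,"roll": 0,"jaw": 0.4}
  newtons: 30

```text
t: 14.2
eef_pos: [0.485, 0.0487, 0.0057]
ee_rot: [-3.141, 0.0, -1.396]
force: [-0.1, 0.5, 3.5]
width: 0.0477
gripper_force: 30.0
```

servo_tool:
  moves:
    - {"dx": 0,"dy": 0,"dz": 0.01,"roll": 0,"jaw": 0.4}
    - {"dx": 0,"dy": 0,"dz": 0.02,"roll": 0,"jaw": 0.4}
    - {"dx": 0,"dy": 0,"dz": 0.03,"roll": 0,"jaw": 0.4}
    - {"dx": 0,"dy": 0.01,"dz": 0.03,"roll": 0,"jaw": 0.4}
    - {"dx": 0,"dy": 0.03,"dz": 0.02,"roll": 0,"jaw": 0.4}
    - {"dx": 0.01,"dy": 0.03,"dz": 0,"roll": 0,"jaw": 0.4}
    - {"dx": 0.03,"dy": 0.0254,"dz": 0,"roll": 0,"jaw": 0.4}
    - {"dx": 0.035,"dy": 0.01,"dz": 0,"roll": 0,"jaw": 0.4}
    - {"dx": 0.035,"dy": 0,"dz": 0,"roll": 0,"jaw": 0.4}
    - {"dx": 0.03,"dy": 0,"dz": 0,"roll": 0,"jaw": 0.4}

```text
t: 15.45
eef_pos: [0.6253, 0.154, 0.1152]
ee_rot: [3.14, -0.0, -1.396]
force: [-0.0, 1.0, -2.2]
width: 0.0481
gripper_force: 30.0
```

servo_tool:
  moves:
    - {"dx": 0.0175,"dy": 0,"dz": 0,"roll": 0.1,"jaw": 0.4}
    - {"dx": 0.005,"dy": 0,"dz": 0,"roll": 0,"jaw": 0.4}
    - {"dx": 0,"dy": 0,"dz": -0.01,"roll": 0,"jaw": 0.4}
    - {"dx": 0,"dy": 0,"dz": -0.008,"roll": 0,"jaw": 0.4}
    - {"dx": 0,"dy": 0,"dz": 0,"roll": 0,"jaw": 0.4}
    - {"dx": 0,"dy": 0,"dz": 0,"roll": 0,"jaw": 0.4}
    - {"dx": 0,"dy": 0,"dz": 0,"roll": 0,"jaw": 0.4}
    - {"dx": 0,"dy": 0,"dz": 0,"roll": 0,"jaw": 0.4}
    - {"dx": 0,"dy": 0,"dz": 0,"roll": 0,"jaw": 0.4}
    - {"dx": 0,"dy": 0,"dz": 0,"roll": 0,"jaw": 0.4}

```text
t: 16.7
eef_pos: [0.6473, 0.154, 0.0976]
ee_rot: [-3.142, 0.0, -1.394]
force: [0.6, -0.6, -1.8]
width: 0.0478
gripper_force: 30.0
```

```bash
python3 - <<'E'
from bench import *
s=get_state();print(s['t'],s['eef_pos'],s['ee_rot'],s['width'],s['force'])
th=np.radians(10.1);ey=np.array([-np.sin(th),np.cos(th)]);ex=np.array([np.cos(th),np.sin(th)]);O=np.array([.647,.1571])-.021*ey
print('O',O)
pics=[]
for n in('scene','top'):
  I,d,Q=grab(n);np.savez('f2%s.npz'%n,I=I,d=d,Q=Q)
  B=np.stack([(Q[...,:2]-O)@ex,(Q[...,:2]-O)@ey],-1);z=Q[...,2]
  reg=(abs(B[...,0])<.026)&(abs(B[...,1]-.02)<.08)&(z>.105)&(z<.15)
  for c in comps(Q,reg,15): 
    p=B[c];print(n,len(p),np.round(p.min(0),4),np.round(p.max(0),4),'z',np.round(z[c].max(),4),'ridge x',np.round(np.median(p[z[c]>z[c].max()-.006][:,0]),4))
  c0=(275,250) if n=='top' else (385,300)
  v,u=(210,235) if n=='top' else (305,390)
  pics.append(cv2.resize(I[v-50:v+50,u-65:u+65],None,fx=3,fy=3,interpolation=cv2.INTER_CUBIC))
save('crop4.png',np.hstack(pics))
E
```

```text
16.7 [0.64732182 0.1539679  0.09759994] [-3.14154478e+00  2.61576333e-06 -1.39409334e+00] 0.04778111212078436 [ 0.56131714 -0.57864481 -1.76152658]
O [0.6506827  0.13642543]
scene 128 [-0.0153 -0.0413] [ 0.0208 -0.0166] z 0.1402 ridge x 0.0009
scene 146 [-0.0154  0.0501] [0.0203 0.0785] z 0.1412 ridge x 0.0011
top 202 [-0.0208 -0.0428] [ 0.0184 -0.0104] z 0.1415 ridge x -0.0016
```

View pics/crop4.png

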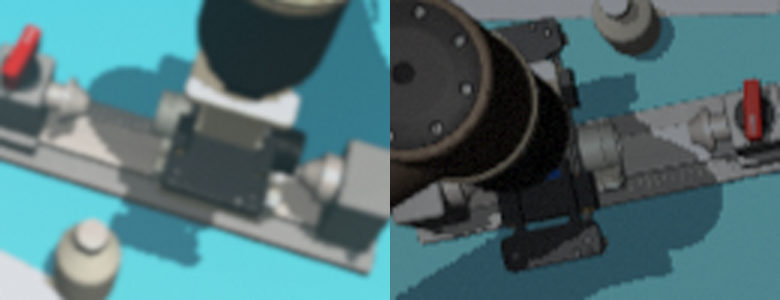

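The barrel hovers above the rests, centred within about 1 mm, spanning y −42…78 mm. Lowering it.

servo_tool:
  moves:
    - {"dx": 0,"dy": 0,"dz": -0.008,"roll": 0,"jaw": 0.4}
    - {"dx": 0,"dy": 0,"dz": -0.006,"roll": 0,"jaw": 0.4}
    - {"dx": 0,"dy": 0,"dz": -0.005,"roll": 0,"jaw": 0.4}
    - {"dx": 0,"dy": 0,"dz": -0.004,"roll": 0,"jaw": 0.4}
    - {"dx": 0,"dy": 0,"dz": -0.003,"roll": 0,"jaw": 0.4}
    - {"dx": 0,"dy": 0,"dz": -0.002,"roll": 0,"jaw": 0.4}
    - {"dx": 0,"dy": 0,"dz": -0.001,"roll": 0,"jaw": 0.4}
    - {"dx": 0,"dy": 0,"dz": 0,"roll": 0,"jaw": 0.4}
    - {"dx": 0,"dy": 0,"dz": 0,"roll": 0,"jaw": 0.4}
    - {"dx": 0,"dy": 0,"dz": 0,"roll": 0,"jaw": 0.4}

```text
t: 18.05
eef_pos: [0.6474, 0.154, 0.0687]
ee_rot: [-3.141, 0.0, -1.394]
force: [-0.5, -0.3, -2.7]
width: 0.048
gripper_force: 30.0
```

servo_tool:
  moves:
    - {"dx": 0,"dy": 0,"dz": -0.0005,"roll": 0,"jaw": 0.4}
    - {"dx": 0,"dy": 0,"dz": -0.0005,"roll": 0,"jaw": 0.4}
    - {"dx": 0,"dy": 0,"dz": -0.0005,"roll": 0,"jaw": 0.4}
    - {"dx": 0,"dy": 0,"dz": -0.0005,"roll": 0,"jaw": 0.4}
    - {"dx": 0,"dy": 0,"dz": 0,"roll": 0,"jaw": 0.4}
    - {"dx": 0,"dy": 0,"dz": 0,"roll": 0,"jaw": 0.4}
    - {"dx": 0,"dy": 0,"dz": 0,"roll": 0,"jaw": 0.4}
    - {"dx": 0,"dy": 0,"dz": 0,"roll": 0,"jaw": 0.4}
    - {"dx": 0,"dy": 0,"dz": 0,"roll": 0,"jaw": 0.4}
    - {"dx": 0,"dy": 0,"dz": 0,"roll": 0,"jaw": 0.4}

```text
t: 19.3
eef_pos: [0.6473, 0.154, 0.0665]
ee_rot: [3.142, -0.0, -1.394]
force: [-0.8, -0.2, -2.9]
width: 0.0479
gripper_force: 30.0
```

servo_tool:
  moves:
    - {"dx": 0,"dy": 0,"dz": -0.0005,"roll": 0,"jaw": 0.4}
    - {"dx": 0,"dy": 0,"dz": -0.0005,"roll": 0,"jaw": 0.4}
    - {"dx": 0,"dy": 0,"dz": -0.0005,"roll": 0,"jaw": 0.4}
    - {"dx": 0,"dy": 0,"dz": 0,"roll": 0,"jaw": 0.4}
    - {"dx": 0,"dy": 0,"dz": 0,"roll": 0,"jaw": 0.4}
    - {"dx": 0,"dy": 0,"dz": 0,"roll": 0,"jaw": 0.4}
    - {"dx": 0,"dy": 0,"dz": 0,"roll": 0,"jaw": 0.4}
    - {"dx": 0,"dy": 0,"dz": 0,"roll": 0,"jaw": 0.4}
    - {"dx": 0,"dy": 0,"dz": 0,"roll": 0,"jaw": 0.4}
    - {"dx": 0,"dy": 0,"dz": 0,"roll": 0,"jaw": 0.4}

```text
t: 20.55
eef_pos: [0.6473, 0.154, 0.065]
ee_rot: [3.141, -0.0, -1.394]
force: [-0.6, -1.0, -1.4]
width: 0.0476
gripper_force: 30.0
```

servo_tool:
  moves:
    - {"dx": 0,"dy": 0,"dz": -0.0005,"roll": 0,"jaw": 0.4}
    - {"dx": 0,"dy": 0,"dz": -0.0005,"roll": 0,"jaw": 0.4}
    - {"dx": 0,"dy": 0,"dz": 0,"roll": 0,"jaw": 0.4}
    - {"dx": 0,"dy": 0,"dz": 0,"roll": 0,"jaw": 0.4}
    - {"dx": 0,"dy": 0,"dz": 0,"roll": 0,"jaw": 0.4}

```text
$.moves: bad value
```

servo_tool:
  moves:
    - {"dx": 0,"dy": 0,"dz": -0.0005,"roll": 0,"jaw": 0.4}
    - {"dx": 0,"dy": 0,"dz": -0.0005,"roll": 0,"jaw": 0.4}
    - {"dx": 0,"dy": 0,"dz": 0,"roll": 0,"jaw": 0.4}
    - {"dx": 0,"dy": 0,"dz": 0,"roll": 0,"jaw": 0.4}
    - {"dx": 0,"dy": 0,"dz": 0,"roll": 0,"jaw": 0.4}
    - {"dx": 0,"dy": 0,"dz": 0,"roll": 0,"jaw": 0.4}
    - {"dx": 0,"dy": 0,"dz": 0,"roll": 0,"jaw": 0.4}
    - {"dx": 0,"dy": 0,"dz": 0,"roll": 0,"jaw": 0.4}
    - {"dx": 0,"dy": 0,"dz": 0,"roll": 0,"jaw": 0.4}
    - {"dx": 0,"dy": 0,"dz": 0,"roll": 0,"jaw": 0.4}

```text
t: 21.8
eef_pos: [0.6473, 0.1539, 0.0648]
ee_rot: [-3.141, -0.0, -1.394]
force: [-4.0, -0.9, 5.8]
width: 0.048
gripper_force: 30.0
```

servo_tool:
  moves:
    - {"dx": 0,"dy": 0,"dz": 0,"roll": 0,"jaw": 0.6}
    - {"dx": 0,"dy": 0,"dz": 0,"roll": 0,"jaw": 0.75}
    - {"dx": 0,"dy": 0,"dz": 0,"roll": 0,"jaw": 0.85}
    - {"dx": 0,"dy": 0,"dz": 0,"roll": 0,"jaw": 0.9}
    - {"dx": 0,"dy": 0,"dz": 0.005,"roll": 0,"jaw": 0.9}
    - {"dx": 0,"dy": 0,"dz": 0.025,"roll": 0,"jaw": 0.9}
    - {"dx": 0,"dy": 0,"dz": 0.04,"roll": 0,"jaw": 0.9}
    - {"dx": 0,"dy": 0,"dz": 0.04,"roll": 0,"jaw": 0.9}
    - {"dx": 0,"dy": -0.02,"dz": 0.02,"roll": 8,"jaw": 0.9}
    - {"dx": 0.003,"dy": -0.03,"dz": 0,"roll": 10,"jaw": 0.9}

```text
t: 23.05
eef_pos: [0.6514, 0.1045, 0.1971]
ee_rot: [-3.137, -0.001, -1.073]
force: [-0.3, 1.0, -0.6]
width: 0.0792
gripper_force: 0.0
```

servo_tool:
  moves:
    - {"dx": 0.007,"dy": -0.03,"dz": 0,"roll": 10,"jaw": 0.9}
    - {"dx": 0.007,"dy": -0.03,"dz": 0,"roll": 10,"jaw": 0.9}
    - {"dx": 0.007,"dy": -0.03,"dz": 0,"roll": 10,"jaw": 0.9}
    - {"dx": 0.007,"dy": -0.03,"dz": 0,"roll": 10,"jaw": 0.9}
    - {"dx": 0,"dy": -0.0057,"dz": 0,"roll": 10,"jaw": 0.9}
    - {"dx": 0,"dy": 0,"dz": 0,"roll": 10,"jaw": 0.9}
    - {"dx": 0,"dy": 0,"dz": 0,"roll": 10,"jaw": 0.9}
    - {"dx": 0,"dy": 0,"dz": 0,"roll": 2,"jaw": 0.9}
    - {"dx": 0,"dy": 0,"dz": 0,"roll": 0,"jaw": 0.6}
    - {"dx": 0,"dy": 0,"dz": 0,"roll": 0,"jaw": 0.6}

```text
t: 24.3
eef_pos: [0.6783, -0.0217, 0.1942]
ee_rot: [3.142, -0.0, 0.175]
force: [0.2, -0.3, -0.8]
width: 0.0642
gripper_force: 0.0
```

```bash
python3 - <<'E'
from bench import *
s=get_state();print(s['t'],s['eef_pos'],s['ee_rot'],s['width'],s['force'])
th=np.radians(10.1);ey=np.array([-np.sin(th),np.cos(th)]);ex=np.array([np.cos(th),np.sin(th)]);O=np.array([.647,.1571])-.021*ey
pics=[]
for n in('scene','top'):
  I,d,Q=grab(n)
  B=np.stack([(Q[...,:2]-O)@ex,(Q[...,:2]-O)@ey],-1);z=Q[...,2]
  reg=(abs(B[...,0])<.03)&(abs(B[...,1]-.02)<.085)&(z>.087)&(z<.12)
  for c in comps(Q,reg,25): 
    p=B[c];print(n,len(p),np.round(p.min(0),4),np.round(p.max(0),4),'z95',np.round(np.percentile(z[c],95),4),rect(p))
    for lo,hi in((-.045,-.02),(.045,.08)):
      q=p[(p[:,1]>lo)&(p[:,1]<hi)&(z[c]>.1)];print('  end',len(q),np.round(np.median(q,0),4))
  v,u=(205,240) if n=='top' else (300,385)
  pics.append(cv2.resize(I[v-50:v+50,u-65:u+65],None,fx=3,fy=3,interpolation=cv2.INTER_CUBIC))
save('crop5.png',np.hstack(pics))
E
```

```text
24.3 [ 0.67831374 -0.02165042  0.19418388] [ 3.14158477e+00 -1.27997564e-04  1.74555133e-01] 0.06418891313448942 [ 0.20079948 -0.30876885 -0.83066799]
scene 749 [-0.0243 -0.0413] [0.0253 0.0786] z95 0.1087 [5.0000e-04 1.8500e-02 4.9100e-02 1.1940e-01 1.5427e+00]
  end 65 [ 0.0011 -0.0284]
  end 102 [0.0016 0.0609]
scene 90 [-0.0172  0.0868] [0.0208 0.1049] z95 0.1065 [2.300e-03 9.600e-02 1.800e-02 3.790e-02 4.907e+00]
  end 0 [nan nan]
  end 0 [nan nan]
top 685 [-0.0249 -0.0423] [0.0214 0.0778] z95 0.108 [-0.0019  0.0177  0.0462  0.1203  0.6486]
  end 62 [-0.0013 -0.0302]
  end 72 [-0.0015  0.0593]
  return _methods._mean(a, axis=axis, dtype=dtype,
  ret = um.true_divide(
```

View pics/crop5.png

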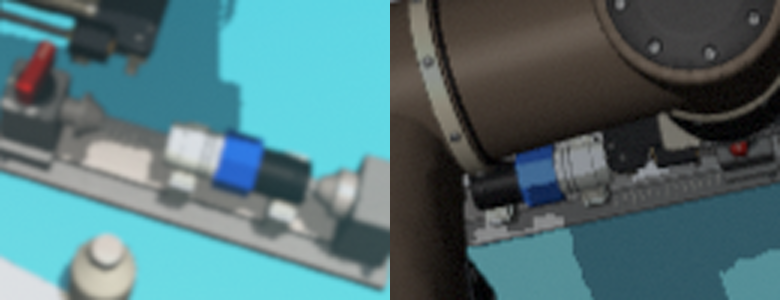

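The picture shows the barrel in both V rests, black end to the headstock cone (scene crop (305,180)), and the gripper is above the knob. Now I'll grip the knob.

servo_tool:
  moves:
    - {"dx": 0,"dy": 0,"dz": -0.02,"roll": 0,"jaw": 0.6}
    - {"dx": 0,"dy": 0,"dz": -0.02,"roll": 0,"jaw": 0.6}
    - {"dx": 0,"dy": 0,"dz": -0.018,"roll": 0,"jaw": 0.6}
    - {"dx": 0,"dy": 0,"dz": -0.01,"roll": 0,"jaw": 0.4}
    - {"dx": 0,"dy": 0,"dz": 0,"roll": 0,"jaw": 0.1}
    - {"dx": 0,"dy": 0,"dz": 0,"roll": 0,"jaw": 0.1}
    - {"dx": 0,"dy": 0,"dz": 0,"roll": 0,"jaw": 0.1}
    - {"dx": 0,"dy": 0,"dz": 0,"roll": 0,"jaw": 0.1}
    - {"dx": 0,"dy": 0,"dz": 0,"roll": 0,"jaw": 0.1}
    - {"dx": 0,"dy": 0,"dz": 0,"roll": 0,"jaw": 0.1}
  newtons: 40

```text
t: 25.65
eef_pos: [0.6788, -0.0216, 0.1269]
ee_rot: [3.141, -0.001, 0.177]
force: [-1.2, 1.6, 5.5]
width: 0.014
gripper_force: 38.7
```

servo_tool:
  moves:
    - {"dx": -0.001,"dy": 0.006,"dz": 0,"roll": 0,"jaw": 0.1}
    - {"dx": -0.001,"dy": 0.006,"dz": 0,"roll": 0,"jaw": 0.1}
    - {"dx": -0.001,"dy": 0.006,"dz": 0,"roll": 0,"jaw": 0.1}
    - {"dx": -0.0011,"dy": 0.006,"dz": 0,"roll": 0,"jaw": 0.1}
    - {"dx": -0.0011,"dy": 0.006,"dz": 0,"roll": 0,"jaw": 0.1}
    - {"dx": -0.0011,"dy": 0.006,"dz": 0,"roll": 0,"jaw": 0.1}
    - {"dx": -0.0011,"dy": 0.006,"dz": 0,"roll": 0,"jaw": 0.1}
    - {"dx": -0.0011,"dy": 0.006,"dz": 0,"roll": 0,"jaw": 0.1}
    - {"dx": -0.0011,"dy": 0.006,"dz": 0,"roll": 0,"jaw": 0.1}
    - {"dx": -0.0011,"dy": 0.006,"dz": 0,"roll": 0,"jaw": 0.1}

```text
t: 26.9
eef_pos: [0.668, 0.0381, 0.1269]
ee_rot: [3.141, -0.001, 0.177]
force: [0.1, -2.4, 4.5]
width: 0.014
gripper_force: 39.1
```

servo_tool:
  moves:
    - {"dx": -0.0004,"dy": 0.002,"dz": 0,"roll": 0,"jaw": 0.1}
    - {"dx": -0.0004,"dy": 0.002,"dz": 0,"roll": 0,"jaw": 0.1}
    - {"dx": -0.0004,"dy": 0.002,"dz": 0,"roll": 0,"jaw": 0.1}
    - {"dx": -0.0003,"dy": 0.002,"dz": 0,"roll": 0,"jaw": 0.1}
    - {"dx": -0.0003,"dy": 0.002,"dz": 0,"roll": 0,"jaw": 0.1}
    - {"dx": -0.0003,"dy": 0.002,"dz": 0,"roll": 0,"jaw": 0.1}
    - {"dx": -0.0003,"dy": 0.002,"dz": 0,"roll": 0,"jaw": 0.1}
    - {"dx": -0.0003,"dy": 0.002,"dz": 0,"roll": 0,"jaw": 0.1}
    - {"dx": -0.0003,"dy": 0.002,"dz": 0,"roll": 0,"jaw": 0.1}
    - {"dx": -0.0003,"dy": 0.002,"dz": 0,"roll": 0,"jaw": 0.1}

```text
t: 28.15
eef_pos: [0.6645, 0.0576, 0.1268]
ee_rot: [3.14, -0.0, 0.177]
force: [-0.4, -3.0, 6.2]
width: 0.0139
gripper_force: 39.1
```

servo_tool:
  moves:
    - {"dx": -0.0001,"dy": 0.0005,"dz": 0,"roll": 0,"jaw": 0.1}
    - {"dx": -0.0001,"dy": 0.0005,"dz": 0,"roll": 0,"jaw": 0.1}
    - {"dx": -0.0001,"dy": 0.0005,"dz": 0,"roll": 0,"jaw": 0.1}
    - {"dx": -0.0001,"dy": 0.0005,"dz": 0,"roll": 0,"jaw": 0.1}
    - {"dx": -0.0001,"dy": 0.0005,"dz": 0,"roll": 0,"jaw": 0.1}
    - {"dx": -0.0001,"dy": 0.0005,"dz": 0,"roll": 0,"jaw": 0.1}
    - {"dx": 0,"dy": 0,"dz": 0,"roll": 0,"jaw": 0.1}
    - {"dx": 0,"dy": 0,"dz": 0,"roll": 0,"jaw": 0.1}
    - {"dx": 0,"dy": 0,"dz": 0,"roll": 0,"jaw": 0.1}
    - {"dx": 0,"dy": 0,"dz": 0,"roll": 0,"jaw": 0.1}

```text
t: 29.4
eef_pos: [0.6639, 0.0605, 0.1269]
ee_rot: [3.14, -0.0, 0.177]
force: [-0.8, -3.8, 6.2]
width: 0.0139
gripper_force: 39.1
```

servo_tool:
  moves:
    - {"dx": -0.0001,"dy": 0.0005,"dz": 0,"roll": 0,"jaw": 0.1}
    - {"dx": -0.0001,"dy": 0.0005,"dz": 0,"roll": 0,"jaw": 0.1}
    - {"dx": 0,"dy": 0,"dz": 0,"roll": 0,"jaw": 0.1}
    - {"dx": 0,"dy": 0,"dz": 0,"roll": 0,"jaw": 0.1}
    - {"dx": 0,"dy": 0,"dz": 0,"roll": 0,"jaw": 0.1}
    - {"dx": 0,"dy": 0,"dz": 0,"roll": 0,"jaw": 0.1}
    - {"dx": 0,"dy": 0,"dz": 0,"roll": 0,"jaw": 0.1}
    - {"dx": 0,"dy": 0,"dz": 0,"roll": 0,"jaw": 0.1}
    - {"dx": 0,"dy": 0,"dz": 0,"roll": 0,"jaw": 0.1}
    - {"dx": 0,"dy": 0,"dz": 0,"roll": 0,"jaw": 0.1}

```text
t: 30.65
eef_pos: [0.6638, 0.0614, 0.1269]
ee_rot: [3.14, -0.0, 0.177]
force: [-0.3, -3.4, 6.0]
width: 0.0139
gripper_force: 39.1
```

servo_tool:
  moves:
    - {"dx": -0.0001,"dy": 0.0005,"dz": 0,"roll": 0,"jaw": 0.1}
    - {"dx": -0.0001,"dy": 0.0005,"dz": 0,"roll": 0,"jaw": 0.1}
    - {"dx": 0,"dy": 0,"dz": 0,"roll": 0,"jaw": 0.1}
    - {"dx": 0,"dy": 0,"dz": 0,"roll": 0,"jaw": 0.1}
    - {"dx": 0,"dy": 0,"dz": 0,"roll": 0,"jaw": 0.1}
    - {"dx": 0,"dy": 0,"dz": 0,"roll": 0,"jaw": 0.1}
    - {"dx": 0,"dy": 0,"dz": 0,"roll": 0,"jaw": 0.1}
    - {"dx": 0,"dy": 0,"dz": 0,"roll": 0,"jaw": 0.1}
    - {"dx": 0,"dy": 0,"dz": 0,"roll": 0,"jaw": 0.1}
    - {"dx": 0,"dy": 0,"dz": 0,"roll": 0,"jaw": 0.1}

```text
t: 31.9
eef_pos: [0.6636, 0.0623, 0.1269]
ee_rot: [3.14, -0.0, 0.177]
force: [-0.4, -3.3, 5.9]
width: 0.0138
gripper_force: 39.1
```

```bash
cat > chk.py <<'E'
from bench import *
s=get_state();print(s['t'],s['eef_pos'],s['force'])
th=np.radians(10.1);ey=np.array([-np.sin(th),np.cos(th)]);ex=np.array([np.cos(th),np.sin(th)]);O=np.array([.647,.1571])-.021*ey
for n in('scene','top'):
  I,d,Q=grab(n)
  B=np.stack([(Q[...,:2]-O)@ex,(Q[...,:2]-O)@ey],-1);z=Q[...,2];h=cv2.cvtColor(I,cv2.COLOR_RGB2HSV)
  b=(abs(B[...,0])<.03)&(abs(B[...,1]-.03)<.06)&(z>.088)&(z<.12)&(h[...,0]>105)&(h[...,0]<125)&(h[...,1]>150)
  for c in comps(Q,b,30): p=B[c];print(n,'collar y',len(p),np.percentile(p[:,1],[1,50,99]).round(4))
  r=(abs(B[...,0])<.04)&(z>.12)&(z<.17)&((h[...,0]<6)|(h[...,0]>174))&(h[...,1]>150)
  if r.sum()>5: print(n,'knob',rect(B[r]))
E
python3 chk.py
```

```text
31.9 [0.66362977 0.0623169  0.12686877] [-0.40006692 -3.3353153   5.89021254]
scene collar y 240 [0.0216 0.0375 0.0536]
scene knob [ 1.64000e-02 -7.77000e-02  9.90000e-03  1.52000e-02  1.67894e+01]
```

servo_tool:
  moves:
    - {"dx": -0.0001,"dy": 0.0005,"dz": 0,"roll": 0,"jaw": 0.1}
    - {"dx": -0.0001,"dy": 0.0005,"dz": 0,"roll": 0,"jaw": 0.1}
    - {"dx": 0,"dy": 0,"dz": 0,"roll": 0,"jaw": 0.1}
    - {"dx": 0,"dy": 0,"dz": 0,"roll": 0,"jaw": 0.1}
    - {"dx": 0,"dy": 0,"dz": 0,"roll": 0,"jaw": 0.1}
    - {"dx": 0,"dy": 0,"dz": 0,"roll": 0,"jaw": 0.1}
    - {"dx": 0,"dy": 0,"dz": 0,"roll": 0,"jaw": 0.1}
    - {"dx": 0,"dy": 0,"dz": 0,"roll": 0,"jaw": 0.1}
    - {"dx": 0,"dy": 0,"dz": 0,"roll": 0,"jaw": 0.1}
    - {"dx": 0,"dy": 0,"dz": 0,"roll": 0,"jaw": 0.1}

```text
t: 33.25
eef_pos: [0.6636, 0.0629, 0.1269]
ee_rot: [3.14, -0.001, 0.177]
force: [0.1, -5.7, 5.4]
width: 0.0139
gripper_force: 39.3
```

servo_tool:
  moves:
    - {"dx": -0.0001,"dy": 0.0005,"dz": 0,"roll": 0,"jaw": 0.1}
    - {"dx": 0,"dy": 0,"dz": 0,"roll": 0,"jaw": 0.1}
    - {"dx": 0,"dy": 0,"dz": 0,"roll": 0,"jaw": 0.1}
    - {"dx": 0,"dy": 0,"dz": 0,"roll": 0,"jaw": 0.1}
    - {"dx": 0,"dy": 0,"dz": 0,"roll": 0,"jaw": 0.1}
    - {"dx": 0,"dy": 0,"dz": 0,"roll": 0,"jaw": 0.1}
    - {"dx": 0,"dy": 0,"dz": 0,"roll": 0,"jaw": 0.1}
    - {"dx": 0,"dy": 0,"dz": 0,"roll": 0,"jaw": 0.1}
    - {"dx": 0,"dy": 0,"dz": 0,"roll": 0,"jaw": 0.1}
    - {"dx": 0,"dy": 0,"dz": 0,"roll": 0,"jaw": 0.1}

```text
t: 34.5
eef_pos: [0.6635, 0.0631, 0.1269]
ee_rot: [3.139, -0.0, 0.176]
force: [1.0, -5.8, 6.1]
width: 0.0138
gripper_force: 39.3
```

servo_tool:
  moves:
    - {"dx": -0.0001,"dy": 0.0005,"dz": 0,"roll": 0,"jaw": 0.1}
    - {"dx": -0.0001,"dy": 0.0005,"dz": 0,"roll": 0,"jaw": 0.1}
    - {"dx": 0,"dy": 0,"dz": 0,"roll": 0,"jaw": 0.1}
    - {"dx": 0,"dy": 0,"dz": 0,"roll": 0,"jaw": 0.1}
    - {"dx": 0,"dy": 0,"dz": 0,"roll": 0,"jaw": 0.1}
    - {"dx": 0,"dy": 0,"dz": 0,"roll": 0,"jaw": 0.1}
    - {"dx": 0,"dy": 0,"dz": 0,"roll": 0,"jaw": 0.1}
    - {"dx": 0,"dy": 0,"dz": 0,"roll": 0,"jaw": 0.1}
    - {"dx": 0,"dy": 0,"dz": 0,"roll": 0,"jaw": 0.1}
    - {"dx": 0,"dy": 0,"dz": 0,"roll": 0,"jaw": 0.1}

```text
t: 35.75
eef_pos: [0.6634, 0.0635, 0.1269]
ee_rot: [3.139, -0.0, 0.176]
force: [2.0, -9.7, 4.5]
width: 0.0142
gripper_force: 39.3
```

```bash
python3 chk.py
```

```text
35.75 [0.66343434 0.06346296 0.12685422] [ 2.00099743 -9.72761786  4.54895087]
scene collar y 238 [0.0222 0.0378 0.054 ]
scene knob [ 0.0172 -0.076   0.0098  0.0153 -1.2121]
```

Force has risen to 10 N and the collar has stopped, so the barrel is tight between the cones. Now I'll turn the knob clockwise.

servo_tool:
  moves:
    - {"dx": 0,"dy": 0,"dz": 0,"roll": -7,"jaw": 0.1}
    - {"dx": 0,"dy": 0,"dz": 0,"roll": -8,"jaw": 0.1}
    - {"dx": 0,"dy": 0,"dz": 0,"roll": -8,"jaw": 0.1}
    - {"dx": 0,"dy": 0,"dz": 0,"roll": -8,"jaw": 0.1}
    - {"dx": 0,"dy": 0,"dz": 0,"roll": -8,"jaw": 0.1}
    - {"dx": 0,"dy": 0,"dz": 0,"roll": -8,"jaw": 0.1}
    - {"dx": 0,"dy": 0,"dz": 0,"roll": -8,"jaw": 0.1}
    - {"dx": 0,"dy": 0,"dz": 0,"roll": -8,"jaw": 0.1}
    - {"dx": 0,"dy": 0,"dz": 0,"roll": -8,"jaw": 0.1}
    - {"dx": 0,"dy": 0,"dz": 0,"roll": -6,"jaw": 0.1}
  newtons: 60

```text
t: 37.1
eef_pos: [0.6636, 0.0636, 0.1269]
ee_rot: [3.142, -0.003, -1.171]
force: [3.0, -9.3, 4.9]
width: 0.0138
gripper_force: 59.6
```

servo_tool:
  moves:
    - {"dx": 0,"dy": 0,"dz": 0,"roll": -4,"jaw": 0.1}
    - {"dx": 0,"dy": 0,"dz": 0,"roll": -3,"jaw": 0.1}
    - {"dx": 0,"dy": 0,"dz": 0,"roll": -2,"jaw": 0.1}
    - {"dx": 0,"dy": 0,"dz": 0,"roll": 0,"jaw": 0.1}
    - {"dx": 0,"dy": 0,"dz": 0,"roll": 0,"jaw": 0.1}
    - {"dx": 0,"dy": 0,"dz": 0,"roll": 0,"jaw": 0.1}
    - {"dx": 0,"dy": 0,"dz": 0,"roll": 0,"jaw": 0.1}
    - {"dx": 0,"dy": 0,"dz": 0,"roll": 0,"jaw": 0.1}
    - {"dx": 0,"dy": 0,"dz": 0,"roll": 0,"jaw": 0.1}
    - {"dx": 0,"dy": 0,"dz": 0,"roll": 0,"jaw": 0.1}

```text
t: 38.35
eef_pos: [0.6637, 0.0637, 0.1269]
ee_rot: [-3.141, -0.003, -1.324]
force: [2.4, -9.3, 3.6]
width: 0.0138
gripper_force: 59.9
```

```bash
python3 chk.py; python3 -c "
from h import *
s=get_state();print(s['moment'],s['ee_rot'],s['width'])"
```

```text
38.35 [0.66365157 0.06373618 0.12694595] [ 2.40879496 -9.27258423  3.59665403]
scene collar y 243 [0.0217 0.0376 0.054 ]
top collar y 84 [0.0195 0.0362 0.0536]
[-3.13511364 -0.96347699  0.36797925] [-3.14107407e+00 -3.00466942e-03 -1.32375089e+00] 0.013812854059401183
```

The tool turned 1.50 rad, which is the knob's stop. I'll release and retreat.

servo_tool:
  moves:
    - {"dx": 0,"dy": 0,"dz": 0,"roll": 0,"jaw": 0.3}
    - {"dx": 0,"dy": 0,"dz": 0,"roll": 0,"jaw": 0.5}
    - {"dx": 0,"dy": 0,"dz": 0,"roll": 0,"jaw": 0.6}
    - {"dx": 0,"dy": 0,"dz": 0,"roll": 0,"jaw": 0.6}
    - {"dx": 0,"dy": 0,"dz": 0.01,"roll": 0,"jaw": 0.6}
    - {"dx": 0,"dy": 0,"dz": 0.03,"roll": 0,"jaw": 0.6}
    - {"dx": 0,"dy": 0,"dz": 0.04,"roll": 0,"jaw": 0.6}
    - {"dx": -0.02,"dy": 0,"dz": 0.02,"roll": 0,"jaw": 0.6}
    - {"dx": -0.04,"dy": -0.04,"dz": 0,"roll": 0,"jaw": 0.6}
    - {"dx": -0.04,"dy": -0.04,"dz": 0,"roll": 0,"jaw": 0.6}

```text
t: 39.7
eef_pos: [0.5619, -0.0147, 0.2269]
ee_rot: [-3.14, -0.0, -1.323]
force: [1.0, -1.3, 0.3]
width: 0.0524
gripper_force: 0.0
```

servo_tool:
  moves:
    - {"dx": -0.02,"dy": -0.05,"dz": 0,"roll": 0,"jaw": 0.6}
    - {"dx": -0.01,"dy": -0.05,"dz": 0,"roll": 0,"jaw": 0.6}
    - {"dx": 0,"dy": -0.05,"dz": 0,"roll": 0,"jaw": 0.6}
    - {"dx": 0,"dy": -0.05,"dz": 0,"roll": 0,"jaw": 0.6}
    - {"dx": 0,"dy": -0.02,"dz": 0,"roll": 0,"jaw": 0.6}
    - {"dx": 0,"dy": 0,"dz": 0,"roll": 0,"jaw": 0.6}
    - {"dx": 0,"dy": 0,"dz": 0,"roll": 0,"jaw": 0.6}
    - {"dx": 0,"dy": 0,"dz": 0,"roll": 0,"jaw": 0.6}
    - {"dx": 0,"dy": 0,"dz": 0,"roll": 0,"jaw": 0.6}
    - {"dx": 0,"dy": 0,"dz": 0,"roll": 0,"jaw": 0.6}

```text
t: 40.95
eef_pos: [0.5329, -0.2337, 0.2262]
ee_rot: [-3.141, -0.0, -1.323]
force: [0.3, -0.2, -0.1]
width: 0.0526
gripper_force: 0.0
```

```bash
python3 chk.py; python3 - <<'E'
from h import *
pics=[]
for n in('scene','top'):
  I,d,Q=grab(n)
  v,u=(300,385) if n=='scene' else (210,240)
  pics.append(cv2.resize(I[v-50:v+50,u-70:u+70],None,fx=2.8,fy=2.8,interpolation=cv2.INTER_CUBIC))
save('crop6.png',np.hstack(pics))
E
```

```text
40.95 [ 0.532929   -0.23369381  0.22616418] [ 0.33482258 -0.24406397 -0.06771968]
scene collar y 230 [0.022  0.0376 0.0539]
scene knob [ 3.1000e-03 -7.6400e-02  1.0100e-02  4.0600e-02  3.8416e+00]
top collar y 57 [0.0191 0.035  0.0517]
top collar y 83 [0.019  0.0355 0.0538]
top knob [ 8.0000e-04 -7.8600e-02  1.2300e-02  4.9000e-02 -9.8019e+00]
```

View pics/crop6.png

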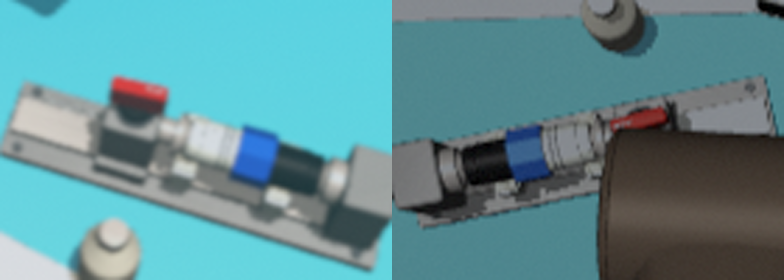

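The barrel sits between both cones, the red bar lies along the rail, and the arm is clear. Handing in.

```bash
python3 -c "
from station import *
print(job_done())"
```

```text
the job is handed in; nothing more can be done
None
```

The blue-collar barrel is mounted between the two cones with its black end at the headstock, and the clamp knob is turned 1.5 rad to its stop. I handed the job in at about 41 s; the hand-in returned no verdict.

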